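# Clean the ink scraper

## Task

Clean the ink scraper: slide its blade all the way into the slot in the robot-facing side of the cleaner's white part, above the orange lip, and leave it there, then turn the cleaner's selector knob, which clicks from step to step, until its white pointer line points at the red marker. Do not push aside or knock over the red bottle, the white tray or the blue jar beside it.

Things in the scene. Friction and masses are not known exactly. Their poses are not given: they have to be found in the camera images.
- cleaner: Fixed bench-top scraper cleaner, 140 (x) x 300 (y) mm. Origin: centre of its underside on the table; x points from its front (robot side) to its back, y to its left, z up. Left part (y +30 to +150 mm): white block 90 mm high, the slot in its front face (x = -70). Right part (y -150 to +30 mm): blue wedge with a sloped control panel on top that carries the knob.
- panel_centre (a point): Where the knob's axis meets the panel: middle of the slope, 79 mm above the table; axes as cleaner. The panel rises to the back at 35 degrees to the horizontal (30 mm high at its front edge, 128 mm at its back edge); the knob stands square on it, so its axis leans 35 degrees from vertical towards the cleaner's front.
- slot_mouth (a point): Middle of the lower edge of the slot's mouth, in the front face of the white block, 34 mm above the table; axes as cleaner (x goes into the slot). The slot is level, 84 mm wide (y), 12 mm high (from this point up), 80 mm deep, with a solid end. An orange lip, 14 mm deep and 100 mm wide, level with the slot's floor, sticks out in front of the mouth.
- scraper: Loose ink scraper, 0.15 to 0.25 kg, lying flat: steel blade 90 (x) x 70 (y) x 4 mm (x 0 to 90), wooden handle 100 (x -100 to 0) x 24 (y) x 26 mm high. Undersides in one plane. Origin: on the underside, mid-way along the edge where blade meets handle; x to the blade's front edge, z up. Centre of mass about 24 mm ahead of the origin; with the blade home it rests in the slot unaided, blade out 10 mm.
- scraper_grip (a point): Place to pinch the scraper's handle across its 24 mm width: 22 mm behind the origin, at mid height (13 mm above the underside); axes as scraper.
- scraper_tip (a point): Middle of the blade's front edge, 90 mm ahead of the scraper's origin, 2 mm above its underside.
- selector (a joint): Knob angle (rad), -2.7 to 2.7. 0: pointer straight up the slope; grows counter-clockwise as seen facing the panel (towards the slot side). A spring detent at every multiple of 30 degrees (0.524); passing to the next takes about 0.1 N m; let go between two, it snaps to the nearer. Markers at +2.094 and -2.094 rad, red at either. Starts at 0 or one click to either side.
- selector_grip (a point): On the knob's axis, 28 mm off the panel, the place for the TCP when gripping. Axes turn with the knob: z square out of the panel, x along the grip bar to the pointer end. Black knob: skirt disc 60 mm across, its top 6 mm off the panel; on it a bar 48 long (x) x 14 wide (y), its top 35 mm off the panel, with a white line from the middle to the pointer end.
- selector_line (a point): Point straight ahead of the pointer, 42 mm from the knob's axis, 4 mm off the panel; it coincides with a marker when the pointer points at it.
- mark_red: Red dome marker, 18 mm across, on the panel 42 mm from the knob's axis (seen only, it cannot be touched). It stands where the selector must point. Origin: its centre.
- mark_yellow: Yellow dome marker of the same size in the mirrored place, for another program; not wanted.
- ink_bottle: Bystander: loose red ink bottle, 60 mm across, 170 mm high. Origin: centre of its underside.
- paint_tray: Bystander: loose white open tray, 160 (x) x 110 (y) x 22 mm. Origin: centre of its underside.
- pigment_jar: Bystander: loose blue jar with white lid, 60 mm across, 70 mm high. Origin: centre of its underside.
There are look-alikes about, which are no part of the job. There is more than one size of the scraper; the job needs the middle-sized.

How it is judged:
By the outcome, as a careful person would: the job done as asked, in the order asked, and still so for the second after the job is handed in, with the robot touching nothing.
It also fails if it takes over 72 s, if anything falls off the work surface, if the arm or the gripper's body presses on something with over 40 N, if the wrist force passes 120 N, or if a joint passes its speed limit or range.

## Robot

A 7-joint arm with a two-finger parallel gripper is mounted at the origin on the work surface. World frame = base frame: x ahead of the robot, y to its left, z up, the work surface at z = 0. Lengths are in m, angles in rad, forces in N, time in s.
With the tool pointing down it reaches from about 0.425 to 0.925 m from the base axis. Payload 6.8 kg.
Tool frame: the origin (TCP) lies between the finger pads, 19 mm behind the fingertips; this is the grasp point; z points along the fingers, y is the line along which they close (so a half turn about z gives the same grasp; the last joint's range is limited). The gripper opens to 85 mm and grips with 20 to 120 N. Pads are 22 mm wide; open, the fingers measure 114 mm over their backs; the gripper's body (76 mm by 85 mm) begins 54 mm behind the grasp point. The pads swing forward as they close: fully open they stand 13 mm farther back than shut.
Start: joints at [-1.249, 0.477, 0.022, 1.555, -0.011, 1.109, -0.083], TCP at [0.281, 0.614, 0.25] pointing down, gripper open.
Joint ranges: [-2.96, 2.96], [-0.34, 2.1], [-1.41, 1.46], [0.24, 2.44], [-1.37, 4.51], [0.17, 1.92], [-2.96, 2.96]. Speed limits (rad/s): [2.39, 2.39, 3.14, 3.14, 3.14, 3.14, 3.14].

## Interface

Orientations are given as a rotation vector (axis times angle).
In Python, from bench import r gives the robot as it stands.
- The arm moves only by the tool move_arm, never from a script. Its argument "rows" is one flat list of numbers, 4 for each row, row after row: the shift along the tool's x, y, z in cm, then the turn about the tool's z in degrees. In form: [tx, ty, tz, twist, tx, ty, tz, twist, ...]. A call has 1 to 10 rows; each row is the pose to reach, as a shift and turn from the pose commanded when the call began, along the tool's axes at that moment; what a row does not reach only later rows make up. A row lasts 1/8 s, in which the tool goes at most 62.5 mm and 10.7 degrees, less where a joint would pass 70% of its speed; a pose out of reach is approached as far as the arm can. A call with a gripper value outside its range is refused whole. "fingers" is the opening, from 0 (shut) to 1 (fully open), set as the call begins (left out, the last holds). The fingers move at their own pace and stop on an object; "newtons" is the grip in N (left out, the last holds). Time passes only in rows, so rows that repeat a pose let the fingers close. It gives the time, the measured TCP pose, the force, the opening and the grip force at its end, in the units of the state.
- r.get_obs(): the state, without advancing time (a new reading comes with each control period).
- r.grab_frame(name): name is "side" or "top" or "wrist"; returns the picture (400x640x3 uint8, blue, green, red); there is no depth.
- r.camera_params(name): a dict with "fx", "fy", "cx", "cy" (pixels), "k1" (the pictures are not rectified: a ray, as slopes to the right and down, at radius r is drawn at 1 + k1 r^2 times it, then the intrinsics apply), "world_from_camera" (4x4, takes a point from camera to world coordinates). Camera axes: x right, y down, z forward; pixel columns grow to the right and rows downward; lengths in m; the calibration is good to about 2 mm. A picture is of the moment at which its call begins: read the wrist's pose just before it. camera_params takes no time and is no camera call; for the wrist camera it gives the pose at the moment of the call.
- r.hand_in(): hands the job in; it is judged then, once.
The state is a dict: "clock": time; "joints": joint angles; "qvel": joint speeds; "tau": joint torques, N m; "tcp_pos": TCP position; "orientation": TCP orientation; "contact_force": force on the tool from outside, world axes, zero at the start; "moment": the same for the moment, N m; "grip_width": finger opening in m; "gripper_force": force on a finger pad.
Only numpy, scipy, OpenCV 4.12 (cv2) and the standard library are available. Lean on these libraries where they do the work, as an engineer would, in place of code of your own. Each camera call takes 0.05 s, during which the arm holds its last target. There are 200 camera calls.

## Working session

There is one attempt and no reset: what is moved stays moved. The work goes in short steps, Python scripts to look and compute and a tool call to move; the robot and the scene stay as the last step left them, time stands still between calls to the robot, and variables do not carry over. Pictures are saved under pics/ and viewed, at most 10 in all, crops included, and the job is handed in when it is done.

Besides the shell and the picture viewer there is one more tool, called after "Call:" as name(argument=value, ...), one argument or row to a line, values as JSON. move_arm: Moves the arm, as the interface text tells. Its arguments: {"type":"object","properties":{"rows":{"type":"array"},"fingers":{"type":"number"},"newtons":{"type":"number"}},"required":["rows"]}

```bash
mkdir -p pics; ls
python3 - <<'E'
from bench import r
import cv2,numpy as np
np.set_printoptions(precision=4,suppress=True)
for n in ("side","top"):
    cv2.imwrite(f"pics/{n}0.png",r.grab_frame(n)); p=r.camera_params(n); print(n,{k:v for k,v in p.items() if k!="world_from_camera"}); print(np.array(p["world_from_camera"]))
o=r.get_obs(); print(o)
E
```

```text
pics
side {'fx': 392.764534452493, 'fy': 392.764534452493, 'cx': 319.86414758415134, 'cy': 203.90201515977836, 'k1': -0.07559034823293795}
[[ 0.819  -0.4112  0.4001  0.0123]
 [-0.5737 -0.6009  0.5566 -0.6363]
 [ 0.0115 -0.6854 -0.7281  0.942 ]
 [ 0.      0.      0.      1.    ]]
top {'fx': 460.22814472002597, 'fy': 460.22814472002597, 'cx': 316.9767908878059, 'cy': 195.52327916512752, 'k1': -0.10171975267204321}
[[ 0.016  -0.98    0.1986  0.1815]
 [-0.9997 -0.0194 -0.0149  0.0425]
 [ 0.0185 -0.1983 -0.98    1.5783]
 [ 0.      0.      0.      1.    ]]
{'clock': 0.1, 'joints': array([-1.2491,  0.4777,  0.0223,  1.5563, -0.0115,  1.1093, -0.0831]), 'qvel': array([ 0.0008, -0.0027, -0.0008, -0.0021,  0.0007, -0.0015, -0.0012]), 'tau': array([  0.0041, -59.7762,   1.6136, -28.1953,   0.0129,   0.005 ,
         0.    ]), 'tcp_pos': array([0.2811, 0.6131, 0.2491]), 'orientation': array([-0.6699, -3.0691,  0.0026]), 'contact_force': array([-0.3431,  0.8063,  0.2021]), 'moment': array([-0.003 , -0.0445,  0.0008]), 'gripper_force': 0.0, 'grip_width': 0.08498648845944588}
```

View pics/top0.png

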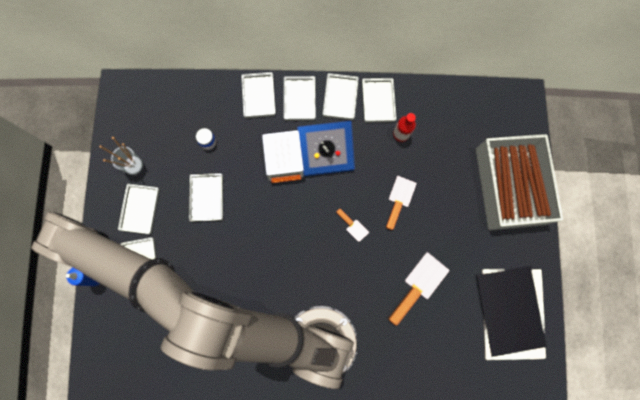

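View pics/side0.png

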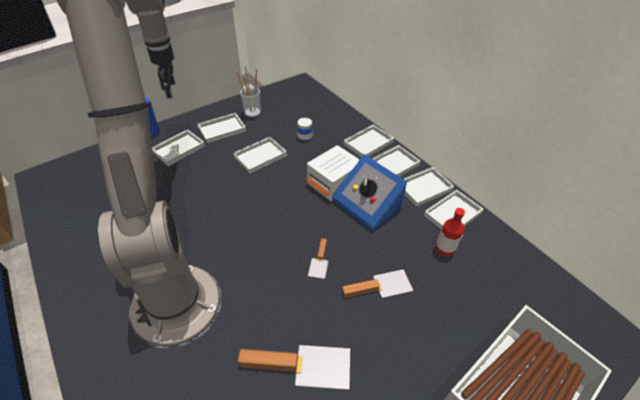

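The top view shows three scrapers: small (352,225), middle (398,202) and large (420,288). The middle one fits by order of size, so I'll measure it. The cleaner is at (308,152), with the red marker at (338,153) and yellow at (317,155). The bottle is at (405,127).

```bash
cat > h.py <<'E'
import cv2,numpy as np
from scipy.spatial.transform import Rotation as R
np.set_printoptions(precision=4,suppress=True)
def K(p): return np.array([[p["fx"],0,p["cx"]],[0,p["fy"],p["cy"]],[0,0,1.]])
def rays(p,px):
    u=cv2.undistortPointsIter(np.array(px,float).reshape(-1,1,2),K(p),np.array([p["k1"],0,0,0.]),None,None,(3,50,1e-10)).reshape(-1,2) if False else None
    q=(np.array(px,float).reshape(-1,2)-[p["cx"],p["cy"]])/[p["fx"],p["fy"]]; s=q.copy()
    for _ in range(30): s=q/(1+p["k1"]*(s**2).sum(1,keepdims=True))
    T=np.array(p["world_from_camera"]); return T[:3,3],np.c_[s,np.ones(len(s))]@T[:3,:3].T
def plane(p,px,z):
    o,d=rays(p,px); return o+d*((z-o[2])/d[:,2])[:,None]
def proj(p,P):
    T=np.array(p["world_from_camera"]); c=(np.atleast_2d(P)-T[:3,3])@T[:3,:3]; s=c[:,:2]/c[:,2:]
    return s*(1+p["k1"]*(s**2).sum(1,keepdims=True))*[p["fx"],p["fy"]]+[p["cx"],p["cy"]]
def tri(p1,a,p2,b):
    o1,d1=rays(p1,a); o2,d2=rays(p2,b); d1=d1[0];d2=d2[0]
    t=np.linalg.lstsq(np.c_[d1,-d2],o2-o1,rcond=None)[0]; A=o1+d1*t[0];B=o2+d2*t[1]
    return (A+B)/2,np.linalg.norm(A-B)
def blobs(m,lo=8):
    n,l,s,c=cv2.connectedComponentsWithStats(m.astype(np.uint8)); return [(l==i,s[i,4],c[i]) for i in range(1,n) if s[i,4]>=lo]
E
python3 - <<'E'
from h import *; from bench import r
pt=r.camera_params("top"); ps=r.camera_params("side")
for n,p in(("top",pt),("side",ps)):
    im=cv2.imread(f"pics/{n}0.png"); hsv=cv2.cvtColor(im,cv2.COLOR_BGR2HSV);h,s,v=cv2.split(hsv)
    for nm,m,z in(("orange",(h>=8)&(h<22)&(s>140)&(v>110),.026),("white",(s<45)&(v>170),.004),("blue",(h>100)&(h<125)&(s>150)&(v>60),.09),("red",((h<6)|(h>174))&(s>150)&(v>90),.08),("yel",(h>=22)&(h<35)&(s>140)&(v>120),.08)):
        for b,a,c in blobs(m,6):
            if a>4000: continue
            q=cv2.minAreaRect(np.argwhere(b)[:,::-1].astype(np.float32)); box=cv2.boxPoints(q)
            P=plane(p,box,z); e=np.linalg.norm(np.diff(P[:3],axis=0),axis=1)*1000
            print(n,nm,a,c.round(1),"ctr",plane(p,c,z)[0][:2],"sides",e.round())
im=cv2.imread("pics/top0.png"); c=im[110:245,250:430]; cv2.imwrite("pics/crop1.png",cv2.resize(c,None,fx=4.4,fy=4.4,interpolation=cv2.INTER_CUBIC))
E
```

```text
top orange 1264 [528.6 180.6] ctr [ 0.5656 -0.7371] sides [115. 267.]
top orange 400 [506.7 182. ] ctr [ 0.5585 -0.6547] sides [ 26. 258.]
top orange 203 [499.7 182.3] ctr [ 0.5566 -0.6284] sides [ 13. 251.]
top orange 151 [285.5 178.3] ctr [0.5547 0.1291] sides [102.  19.]
top orange 224 [393.8 215.1] ctr [ 0.4327 -0.2461] sides [100.  27.]
top orange 109 [344.4 217. ] ctr [ 0.4232 -0.076 ] sides [17. 65.]
top orange 458 [404.8 305.6] ctr [ 0.1286 -0.2791] sides [142.  37.]
top white 1259 [257.9  94.8] ctr [0.8732 0.2412] sides [117. 165.]
top white 1260 [340.3  96.2] ctr [ 0.8742 -0.061 ] sides [167. 117.]
top white 1256 [299.1  98.2] ctr [0.8629 0.0899] sides [115. 166.]
top white 1266 [378.6  99.8] ctr [ 0.8641 -0.2023] sides [118. 169.]
top white 198 [203.6 135.7] ctr [0.7121 0.43  ] sides [55. 57.]
top white 1512 [282.1 152.4] ctr [0.6544 0.1452] sides [132. 154.]
top white 1575 [ 73.5 180.6] ctr [0.538 0.893] sides [256. 133.]
top white 144 [133.5 165.1] ctr [0.5983 0.6758] sides [58. 53.]
top white 1427 [205.7 197.2] ctr [0.4868 0.4071] sides [110. 164.]
top white 503 [402.4 
[... 5514 characters left out ...]
9 123.4] ctr [0.2021 0.7066] sides [ 29. 201.]
side blue 44 [304.6 130.8] ctr [0.6435 0.3444] sides [47. 30.]
side blue 1429 [372.  197.1] ctr [ 0.6274 -0.0513] sides [263. 225.]
side blue 65 [  1.8 296.3] ctr [-0.371   0.2072] sides [14. 91.]
side blue 166 [  5.  330.6] ctr [-0.3755  0.0991] sides [ 29. 124.]
side blue 427 [  8.3 376.5] ctr [-0.3847 -0.025 ] sides [132.  53.]
side red 18 [372.3 199. ] ctr [ 0.6304 -0.0511] sides [ 9. 17.]
side red 405 [454.2 225.7] ctr [ 0.7582 -0.2688] sides [125.  60.]
side red 47 [444.2 252.8] ctr [ 0.6611 -0.3195] sides [17. 44.]
side yel 11 [355.2 186.2] ctr [0.622  0.0227] sides [11. 11.]
side yel 26 [299.  364.3] ctr [ 0.1705 -0.3479] sides [31.  4.]
```

View pics/crop1.png

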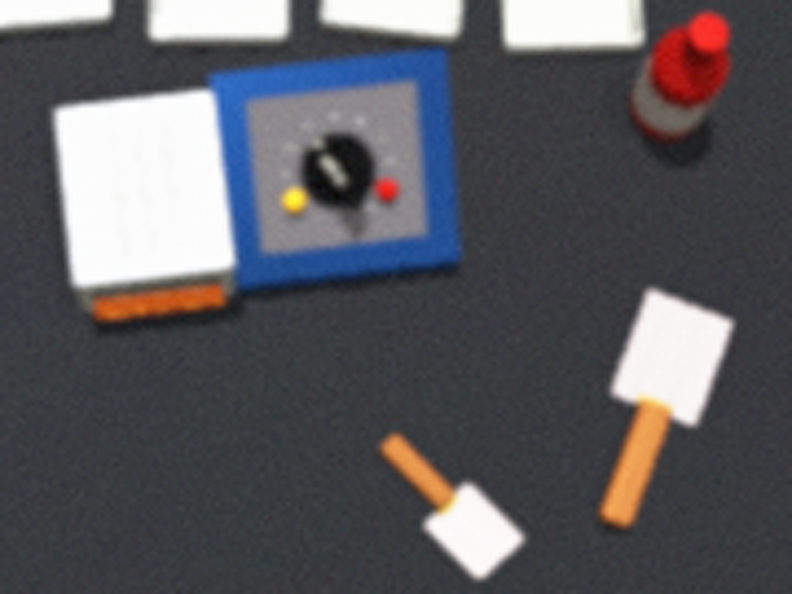

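Crop: the middle scraper (blade about 93x74, handle 100 mm, at image (402,190)/(394,215)) matches 90x70/100. The small one (blade 50x61) and the large one (127x100) don't. The knob pointer points up-left, about +30°. Red is on the right, so the target is −2.094.

Run:
```python
from h import *; from bench import r
pt=r.camera_params("top"); ps=r.camera_params("side")
im=cv2.imread("pics/top0.png"); h,s,v=cv2.split(cv2.cvtColor(im,cv2.COLOR_BGR2HSV))
red,e1=tri(pt,[337.2,152.7],ps,[372.3,199]); yel,e2=tri(pt,[316.4,154.9],ps,[355.2,186.8])
print("red",red,e1,"yel",yel,e2,"dist",np.linalg.norm(red-yel))
# white top face
m=(s<45)&(v>225)
for b,a,c in blobs(m,300):
    if abs(c[0]-282)<6 and abs(c[1]-152)<8:
        q=cv2.boxPoints(cv2.minAreaRect(np.argwhere(b)[:,::-1].astype(np.float32)));P=plane(pt,q,.09);print("top",a,c,P[:,:2],np.linalg.norm(np.diff(P,axis=0),axis=1),"ctr",P.mean(0))
        for i in range(2): d=P[i+1]-P[i];print("dir",np.degrees(np.arctan2(d[1],d[0]))%90)
# lip
m=(h>=8)&(h<22)&(s>140)&(v>90); 
for b,a,c in blobs(m,60):
    if abs(c[0]-285)<6:
        q=cv2.minAreaRect(np.argwhere(b)[:,::-1].astype(np.float32));P=plane(pt,cv2.boxPoints(q),.034);print("lip",P[:,:2]);
        for i in range(2): d=P[i+1]-P[i];print("dir",np.degrees(np.arctan2(d[1],d[0]))%90)
# blue/grey panel outline: line fit of wedge's lower (front) edge
m=(h>100)&(h<125)&(s>150)&(v>60)
for b,a,c in blobs(m,500):
    if abs(c[0]-327)<6:
        cols=range(306,350); pts=[[x,np.where(b[:,x])[0].max()+.5] for x in cols]
        P=plane(pt,pts,.0);L=np.polyfit(P[:,1],P[:,0],1);print("front edge base z0: x=%.4f at y=0.0, yaw %.2f"%(L[1],-np.degrees(np.arctan(L[0]))))
# scraper axis in both
for n,p in(("top",pt),("side",ps)):
    im=cv2.imread(f"pics/{n}0.png"); h,s,v=cv2.split(cv2.cvtColor(im,cv2.COLOR_BGR2HSV))
    b=[b for b,a,c in blobs((s<45)&(v>150),400) if np.hypot(*(c-proj(p,[.5245,-.282,.004])[0]))<6][0]
    q=plane(p,cv2.boxPoints(cv2.minAreaRect(np.argwhere(b)[:,::-1].astype(np.float32))),.004)
    P=plane(p,np.argwhere(b)[:,::-1],.004)[:,:2]; c=P.mean(0)
    mr=cv2.minAreaRect((P*1000).astype(np.float32)); print(n,"blade",c,mr)
    b=[b for b,a,c in blobs((h>=8)&(h<25)&(s>120)&(v>90),100) if np.hypot(*(c-proj(p,[.433,-.247,.02])[0]))<8][0]
    P=plane(p,np.argwhere(b)[:,::-1],.022)[:,:2]; print("handle",P.mean(0),cv2.minAreaRect((P*1000).astype(np.float32)))
```

```text
red [ 0.6361 -0.0465  0.073 ] 0.0014907799370076687 yel [0.6258 0.0245 0.0742] 0.00270049537111586 dist 0.07177698884316071
top 1443 [282.3354 152.3493] [[0.6903 0.21  ]
 [0.708  0.0882]
 [0.5689 0.0691]
 [0.5519 0.1887]] [0.1232 0.1404 0.1208] ctr [0.6298 0.139  0.09  ]
dir 8.2288143490931
dir 7.801958365302539
lip [[0.5548 0.1801]
 [0.5694 0.0771]
 [0.5505 0.0745]
 [0.536  0.1772]]
dir 8.061374709053965
dir 7.851256475627821
front edge base z0: x=0.5808 at y=0.0, yaw 8.29
top blade [ 0.5252 -0.2821] ((523.6174926757812, -281.4940490722656), (74.30406188964844, 93.52179718017578), 69.56380462646484)
handle [ 0.4334 -0.2468] ((433.82562255859375, -247.13804626464844), (29.326873779296875, 102.70401763916016), 69.28358459472656)
side blade [ 0.5241 -0.2814] ((522.4611206054688, -279.7500915527344), (72.41011810302734, 91.52056121826172), 68.97818756103516)
handle [ 0.4339 -0.2475] ((432.9018859863281, -247.5869140625), (33.021514892578125, 102.61434936523438), 66.271728515625)
```

```bash
cat >> h.py <<'E'
def go(o,pos,yang=None):
    M=R.from_rotvec(o["orientation"]).as_matrix(); d=(np.array(pos)-o["tcp_pos"])@M*100
    cur=np.degrees(np.arctan2(M[1,1],M[0,1])); tw=0 if yang is None else -(((yang-cur)+180)%360-180)
    print("tcp",o["tcp_pos"],"yang %.1f"%cur,"-> t",d.round(2),"twist %.1f"%tw,"dist %.3f"%np.linalg.norm(d))
E
python3 - <<'E'
from h import *; from bench import r
o=r.get_obs(); go(o,[.55,.15,.25]); go(o,[.4607,-.2572,.14],69.3)
E
```

```text
tcp [0.2811 0.6131 0.2491] yang 65.4 -> t [-43.75 -30.9   -0.03] twist 0.0 dist 53.557
tcp [0.2811 0.6131 0.2491] yang 65.4 -> t [-52.59 -71.62  11.04] twist -3.9 dist 89.536
```

Call:
move_arm(
  rows=[-43.8,-30.9,0,-3.9,-43.8,-30.9,0,-3.9,-43.8,-30.9,0,-3.9,-43.8,-30.9,0,-3.9,-43.8,-30.9,0,-3.9,-43.8,-30.9,0,-3.9,-43.8,-30.9,0,-3.9,-43.8,-30.9,0,-3.9,-43.8,-30.9,0,-3.9,-52.6,-71.6,9,-3.9],
  fingers=1,
)

```text
clock: 1.35
tcp_pos: [0.5397, 0.0907, 0.2371]
orientation: [0.562, 3.088, 0.002]
contact_force: [0.2, -1.6, 0.1]
grip_width: 0.0854
gripper_force: 0.0
```

Run:
```python
from h import *; from bench import r
o=r.get_obs(); print(o["clock"],o["joints"]); go(o,[.4607,-.2572,.14],69.3)
```

```text
1.35 [-0.4641  0.2803  0.2222  1.8917 -0.074   0.9743  1.002 ]
tcp [0.5397 0.0907 0.2371] yang 69.4 -> t [ -4.84 -35.36   9.65] twist 0.1 dist 36.976
```

Call:
move_arm(
  rows=[-4.8,-35.4,9.6,0,-4.8,-35.4,9.6,0,-4.8,-35.4,9.6,0,-4.8,-35.4,9.6,0,-4.8,-35.4,9.6,0,-4.8,-35.4,9.6,0,-4.8,-35.4,9.6,0,-4.8,-35.4,9.6,0],
)

```text
clock: 2.35
tcp_pos: [0.4571, -0.2571, 0.1405]
orientation: [-0.566, -3.09, -0.001]
contact_force: [-0.2, 1.0, -0.3]
grip_width: 0.0854
gripper_force: 0.0
```

Run:
```python
from h import *; from bench import r
o=r.get_obs(); p=r.camera_params("wrist"); im=r.grab_frame("wrist"); cv2.imwrite("pics/w1.png",im)
go(o,[.4607,-.2572,.023],69.3); print(np.array(p["world_from_camera"]))
for q in([.4819,-.2651,.026],[.4607,-.2572,.026],[.566,-.297,.004]): print(proj(p,q))
```

```text
tcp [ 0.4571 -0.2571  0.1405] yang 69.3 -> t [-0.35  0.11 11.75] twist -0.0 dist 11.758
[[ 0.3539  0.897   0.2649  0.3907]
 [ 0.9353 -0.3397 -0.0994 -0.2309]
 [ 0.0008  0.2829 -0.9591  0.2649]
 [ 0.      0.      0.      1.    ]]
[[316.5972 236.8656]]
[[316.4577 210.6642]]
[[316.4891 314.358 ]]
```

View pics/w1.png

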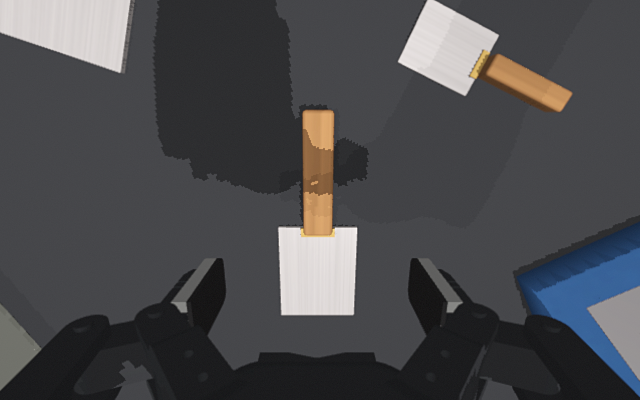

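The wrist view shows the scraper axis at column 318 (predicted 316.5) and its front edge at row 315 (predicted 314), centred between the fingers. I'll descend and grip.

Call:
move_arm(
  rows=[-0.3,0.1,6,0,-0.3,0.1,9,0,-0.3,0.1,11.8,0,-0.3,0.1,11.8,0,-0.3,0.1,11.8,0],
)

```text
clock: 3.02
tcp_pos: [0.4614, -0.257, 0.0238]
orientation: [0.563, 3.089, 0.0]
contact_force: [-0.6, 0.6, 0.3]
grip_width: 0.0851
gripper_force: 0.0
```

Call:
move_arm(
  rows=[0,0,0,0,0,0,0,0,0,0,0,0,0,0,0,0,0,0,0,0,0,0,0,0,0,0,0,0,0,0,0,0],
  fingers=0,
  newtons=80,
)

```text
clock: 4.03
tcp_pos: [0.4606, -0.2578, 0.0234]
orientation: [0.565, 3.09, 0.0]
contact_force: [-1.3, 0.5, 6.2]
grip_width: 0.0227
gripper_force: 79.5
```

Run:
```python
from h import *; from bench import r
o=r.get_obs(); go(o,[.4607,-.2572,.18],69.3); print(o["contact_force"],o["grip_width"],o["gripper_force"])
```

```text
tcp [ 0.4606 -0.2578  0.0234] yang 69.3 -> t [  0.     0.06 -15.66] twist -0.0 dist 15.657
[-1.2744  0.5449  6.2279] 0.022712760272959764 79.52035546302795
```

Call:
move_arm(
  rows=[0,0,-5,0,0,0,-10,0,0,0,-14,0,0,0,-14,0,0,0,-14,0],
)

```text
clock: 4.65
tcp_pos: [0.4595, -0.2571, 0.1619]
orientation: [-0.565, -3.089, -0.001]
contact_force: [-0.5, -0.5, -2.5]
grip_width: 0.0224
gripper_force: 79.5
```

Run:
```python
from h import *; from bench import r
o=r.get_obs(); go(o,[.445,-.05,.17],98.1); go(o,[.4249,.1098,.12],98.1);print(o["contact_force"],o["moment"],o["grip_width"],o["gripper_force"])
```

```text
tcp [ 0.4595 -0.2571  0.1619] yang 69.3 -> t [ 8.68 18.86 -0.79] twist -28.8 dist 20.774
tcp [ 0.4595 -0.2571  0.1619] yang 69.3 -> t [16.21 33.09  4.22] twist -28.8 dist 37.087
[-0.4707 -0.4722 -2.5281] [0.0787 0.1134 0.0318] 0.02238962810416166 79.45710897445679
```

Call:
move_arm(
  rows=[8.7,18.9,0,-10,8.7,18.9,0,-20,8.7,18.9,0,-28.8,16.2,33.1,2,-28.8,16.2,33.1,4.2,-28.8,16.2,33.1,4.2,-28.8,16.2,33.1,4.2,-28.8,16.2,33.1,4.2,-28.8,16.2,33.1,4.2,-28.8],
)

```text
clock: 5.78
tcp_pos: [0.4258, 0.1076, 0.1204]
orientation: [0.217, -3.133, 0.001]
contact_force: [0.2, -0.3, -2.3]
grip_width: 0.0223
gripper_force: 79.6
```

Run:
```python
from h import *; from bench import r
o=r.get_obs(); go(o,[.4249,.1098,.0614],98.1)
for n in("side","top","wrist"):
    p=r.camera_params(n); im=r.grab_frame(n); cv2.imwrite(f"pics/{n}2.png",im)
    M=R.from_rotvec(o["orientation"]).as_matrix(); x=-M[:,0]; y=-M[:,1]; 
    org=o["tcp_pos"]+.022*x-np.array([0,0,.0234])
    P=[org+.09*x+s*.035*y+[0,0,.002] for s in(1,0,-1)]; print(n,proj(p,P).round(1).tolist(), proj(p,[.5605,.1291,.034]))
a=cv2.resize(cv2.imread("pics/side2.png")[120:270,220:440],(800,545),interpolation=cv2.INTER_CUBIC); cv2.imwrite("pics/side2c.png",a)
```

```text
tcp [0.4258 0.1076 0.1204] yang 97.9 -> t [0.05 0.23 5.9 ] twist -0.2 dist 5.908
side [[322.4, 179.8], [314.9, 174.3], [307.6, 168.8]] [[319.7036 184.9506]]
top [[296.6, 177.2], [286.1, 178.5], [275.5, 179.7]] [[285.4072 176.142 ]]
wrist [[257.9, 423.1], [314.9, 423.0], [371.9, 423.1]] [[318.6266 371.1129]]
```

View pics/side2c.png

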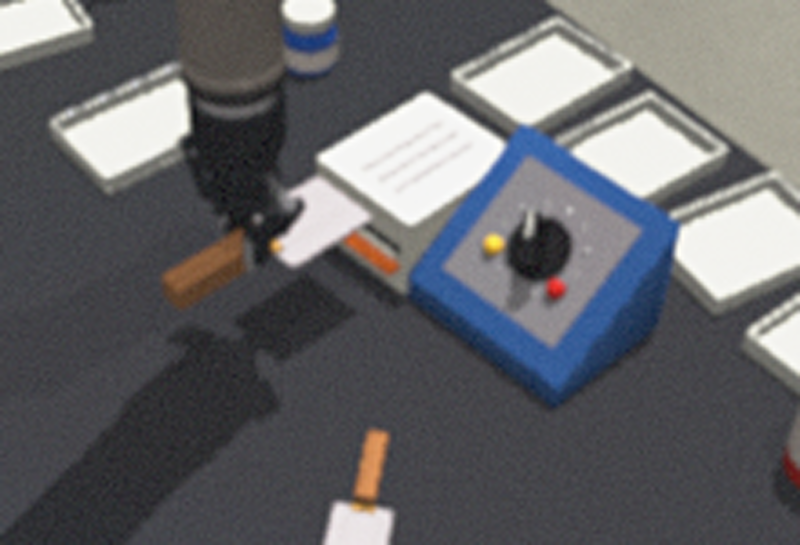

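View pics/wrist2.png

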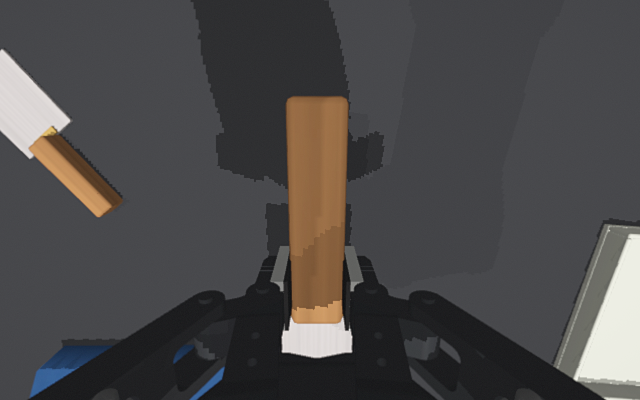

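The side crop shows the held blade's front corner at (321.8,179.2), predicted (322.4,179.8). The wrist view shows the handle straight, with its tail corners at (287,97) and (348,97). I'll check for droop and then lower.

Run:
```python
from h import *; from bench import r
o=r.get_obs(); M=R.from_rotvec(o["orientation"]).as_matrix(); x=-M[:,0]; y=-M[:,1]; print(x,y)
pw=r.camera_params("wrist");ps=r.camera_params("side")
for deg in(-4,-2,0,2,4):
    a=np.radians(deg); X=x*np.cos(a)+np.array([0,0,1])*np.sin(a); Z=np.cross(X,y); Z=Z if Z[2]>0 else -Z
    org=o["tcp_pos"]+.022*X-.0234*Z
    f=lambda a,b,c: org+a*X+b*y+c*Z
    print(deg,"wrist tail",proj(pw,[f(-.1,.012,.026),f(-.1,-.012,.026)]).round(1).tolist(),"side FR,BR,tail",proj(ps,[f(.09,.035,.004),f(.0,.035,.004),f(-.1,.012,0)]).round(1).tolist())
```

```text
[0.9904 0.138  0.0002] [ 0.138  -0.9904  0.0002]
-4 wrist tail [[280.4, 93.5], [348.7, 93.6]] side FR,BR,tail [[322.0, 181.2], [300.4, 193.4], [269.4, 204.9]]
-2 wrist tail [[281.3, 93.3], [348.0, 93.3]] side FR,BR,tail [[322.3, 180.1], [300.5, 193.1], [269.6, 205.5]]
0 wrist tail [[282.0, 93.3], [347.2, 93.4]] side FR,BR,tail [[322.5, 179.1], [300.7, 192.8], [269.9, 206.0]]
2 wrist tail [[282.8, 93.7], [346.6, 93.7]] side FR,BR,tail [[322.6, 178.1], [300.9, 192.6], [270.2, 206.4]]
4 wrist tail [[283.5, 94.2], [345.9, 94.3]] side FR,BR,tail [[322.7, 177.1], [301.0, 192.3], [270.5, 206.9]]
```

Call:
move_arm(
  rows=[0,0.2,3,-0.2,0,0.2,5.9,-0.2,0,0.2,5.9,-0.2,0,0.2,5.9,-0.2,0,0.2,5.9,-0.2],
)

```text
clock: 6.55
tcp_pos: [0.4265, 0.1114, 0.0629]
orientation: [-0.226, 3.131, 0.001]
contact_force: [-0.6, -0.4, -2.5]
grip_width: 0.0219
gripper_force: 79.5
```

Run:
```python
from h import *; from bench import r
o=r.get_obs(); go(o,[.5288,.1246,.0614],98.1); print(o["contact_force"],o["joints"])
p=r.camera_params("side"); im=r.grab_frame("side"); cv2.imwrite("pics/side3c.png",cv2.resize(im[130:230,250:390],(784,560),interpolation=cv2.INTER_CUBIC))
M=R.from_rotvec(o["orientation"]).as_matrix(); x=-M[:,0]; y=-M[:,1]; org=o["tcp_pos"]+.022*x-np.array([0,0,.0234])
q=proj(p,[org+.09*x+.035*y+[0,0,.004],org+.09*x+.035*y,[.5605+.042*.141,.1291-.042*.99,.034],[.5605+.042*.141,.1291-.042*.99,.046]]); print(q, (q-[250,130])*5.6)
```

```text
tcp [0.4265 0.1114 0.0629] yang 98.2 -> t [-10.31  -0.16   0.17] twist 0.1 dist 10.314
[-0.5534 -0.4204 -2.4643] [-0.4573  0.3992  0.0712  2.2495 -0.0586  0.4923  1.3747]
[[321.578  191.4086]
 [321.5599 192.2816]
 [328.468  191.531 ]
 [328.5691 188.9176]] [[400.8368 343.8881]
 [400.7355 348.7767]
 [439.4208 344.5738]
 [439.9868 329.9383]]
```

View pics/side3c.png

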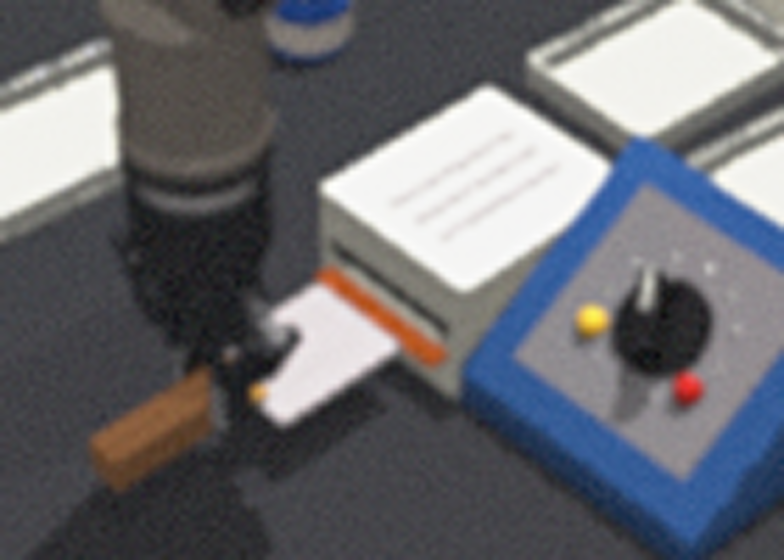

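The side crop shows the blade corner at (398,345), predicted (401,344). The slot mouth is directly ahead, level with it, within about 1 px. I'll insert gradually and watch the force.

Call:
move_arm(
  rows=[-1,-0.1,0,0,-2,-0.1,0,0,-3,-0.1,0,0,-4,-0.1,0,0,-4.5,-0.1,0,0,-4.5,-0.1,0,0],
)

```text
clock: 7.35
tcp_pos: [0.4706, 0.1168, 0.0617]
orientation: [0.226, -3.133, 0.0]
contact_force: [-0.6, 0.4, -2.4]
grip_width: 0.0221
gripper_force: 79.5
```

Run:
```python
from h import *; from bench import r
o=r.get_obs(); go(o,[.5288,.1246,.062],98.1); print(o["contact_force"],o["moment"],o["grip_width"])
p=r.camera_params("side"); im=r.grab_frame("side"); cv2.imwrite("pics/side4c.png",cv2.resize(im[130:230,250:390],(784,560),interpolation=cv2.INTER_CUBIC))
```

```text
tcp [0.4706 0.1168 0.0617] yang 98.3 -> t [-5.87 -0.06 -0.03] twist 0.2 dist 5.874
[-0.6269  0.4467 -2.4182] [0.0216 0.0729 0.0091] 0.0221431128518654
```

View pics/side4c.png

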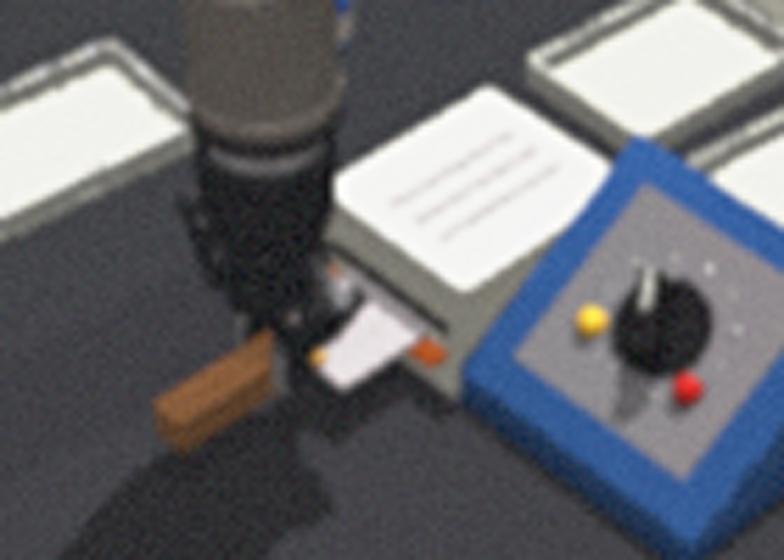

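The blade is entering the slot over the orange lip, with its right edge at (420,330) and no contact force. I'll continue.

Call:
move_arm(
  rows=[-1,0,0,0.1,-2,0,0,0.1,-3,0,0,0.1,-4,0,0,0.1,-4.8,0,0,0.1,-5.2,0,0,0.1,-5.2,0,0,0.1,-5.2,0,0,0.1],
)

```text
clock: 8.4
tcp_pos: [0.5213, 0.1241, 0.0617]
orientation: [0.224, -3.133, 0.0]
contact_force: [0.5, 0.4, -1.8]
grip_width: 0.0225
gripper_force: 79.5
```

Run:
```python
from h import *; from bench import r
o=r.get_obs(); go(o,[.5288,.1246,.062],98.1); print(o["contact_force"],o["moment"],o["grip_width"])
```

```text
tcp [0.5213 0.1241 0.0617] yang 98.2 -> t [-0.75 -0.06 -0.03] twist 0.1 dist 0.748
[ 0.503   0.4174 -1.7777] [-0.0564  0.1155  0.0236] 0.02249367374801987
```

Call:
move_arm(
  rows=[-0.2,0,0,0,-0.4,0,0,0,-0.6,0,0,0,-0.8,0,0,0,-0.8,0,0,0],
)

```text
clock: 9.02
tcp_pos: [0.5291, 0.1252, 0.0615]
orientation: [0.224, -3.132, 0.0]
contact_force: [-2.2, -0.5, -1.6]
grip_width: 0.0226
gripper_force: 79.6
```

Call:
move_arm(
  rows=[-0.1,0,0,0,-0.2,0,0,0,-0.2,0,0,0],
)

```text
clock: 9.4
tcp_pos: [0.5292, 0.1251, 0.0612]
orientation: [0.224, -3.129, 0.001]
contact_force: [-8.1, -0.9, 2.3]
grip_width: 0.0223
gripper_force: 80.1
```

Call:
move_arm(
  rows=[0,0,0.1,0,0,0,0.2,0,0,0,0.35,0,0,0,0.35,0],
)

```text
clock: 9.9
tcp_pos: [0.5292, 0.1252, 0.0577]
orientation: [0.224, -3.129, 0.001]
contact_force: [-7.4, -1.0, 1.8]
grip_width: 0.0225
gripper_force: 80.1
```

Call:
move_arm(
  rows=[0,0,0,0,0,0,0,0,0,0,0,0,0,0,0,0,0,0,0,0],
  fingers=0.6,
)

```text
clock: 10.52
tcp_pos: [0.5318, 0.1257, 0.0583]
orientation: [-0.224, 3.133, 0.0]
contact_force: [-0.4, -0.0, 0.4]
grip_width: 0.0514
gripper_force: 0.0
```

Call:
move_arm(
  rows=[0,0,-2,0,0,0,-5,0,0,0,-9,0,0,0,-13,0,0,0,-13,0,0,0,-13,0],
)

```text
clock: 11.28
tcp_pos: [0.5312, 0.1256, 0.1879]
orientation: [0.224, -3.133, 0.0]
contact_force: [-0.5, 0.9, -0.1]
grip_width: 0.0514
gripper_force: 0.0
```

Run:
```python
from h import *; from bench import r
o=r.get_obs(); 
p=r.camera_params("side"); im=r.grab_frame("side"); q=r.grab_frame("top")
cv2.imwrite("pics/c5.png",np.vstack([cv2.resize(im[130:230,250:390],(420,300),interpolation=cv2.INTER_CUBIC),cv2.resize(q[120:220,250:390],(420,300),interpolation=cv2.INTER_CUBIC)]))
th=np.radians(8.1);X=np.array([np.cos(th),np.sin(th),0]);Y=np.array([-X[1],X[0],0]);Z=np.array([0,0,1.])
C=np.array([.6425,.0499,0]); print(o["clock"],o["joints"])
pc=C-.06*Y+.079*Z; print("panel",pc)
go(o,pc-.016*X+[0,0,.12],None)
for t in(30,0,-60,-90,-120,-150):
    a=np.radians(t);print(t,"psi bar world",np.degrees(np.arctan2(np.sin(a),np.cos(a)*.819))+8.1)
```

```text
11.275 [-0.4293  0.3367  0.1018  1.9332 -0.0439  0.8743  1.4086]
panel [ 0.651  -0.0095  0.079 ]
tcp [0.5312 0.1256 0.1879] yang 98.2 -> t [ -8.33 -15.07  -1.12] twist 0.0 dist 17.253
30 psi bar world 43.28174622982629
0 psi bar world 8.1
-60 psi bar world -56.59288033139254
-90 psi bar world -81.9
-120 psi bar world -107.20711966860745
-150 psi bar world -136.7182537701737
```

View pics/c5.png

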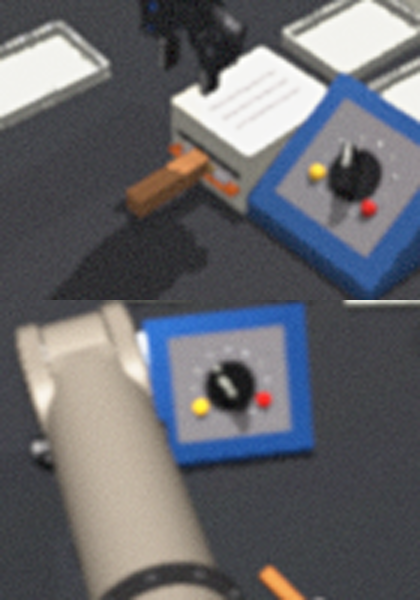

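The scraper rests in the slot, handle out, lip visible below it. The knob pointer is still about +30° (up-left). Next I'll move above the knob.

Call:
move_arm(
  rows=[-8.3,-15.1,0,-10,-8.3,-15.1,0,-20,-8.3,-15.1,0,-30,-8.3,-15.1,0,-35,-8.3,-15.1,0,-35,-8.3,-15.1,0,-35,-8.3,-15.1,0,-35],
  fingers=0.45,
  newtons=20,
)

```text
clock: 12.25
tcp_pos: [0.6349, -0.0111, 0.1881]
orientation: [1.156, -2.921, -0.001]
contact_force: [0.1, 0.1, -0.3]
grip_width: 0.0382
gripper_force: 0.0
```

Run:
```python
from h import *; from bench import r
o=r.get_obs(); go(o,[.6352,-.0118,.120],133.3); print(o["joints"])
p=r.camera_params("wrist"); im=r.grab_frame("wrist"); cv2.imwrite("pics/w6.png",im)
th=np.radians(8.1);X=np.array([np.cos(th),np.sin(th),0]);Y=np.array([-X[1],X[0],0]);Z=np.array([0,0,1.])
n=-.574*X+.819*Z;u=.819*X+.574*Z;c=np.array([.651,-.0095,.079])+.035*n
print(proj(p,[c,c+.024*(.866*u+.5*Y)]))
```

```text
tcp [ 0.6349 -0.0111  0.1881] yang 133.2 -> t [ 0.03 -0.08  6.81] twist -0.1 dist 6.808
[-0.0977  0.4723  0.023   1.7159 -0.0131  0.954   2.2552]
[[319.0419 214.6259]
 [319.1479 249.5324]]
```

View pics/w6.png

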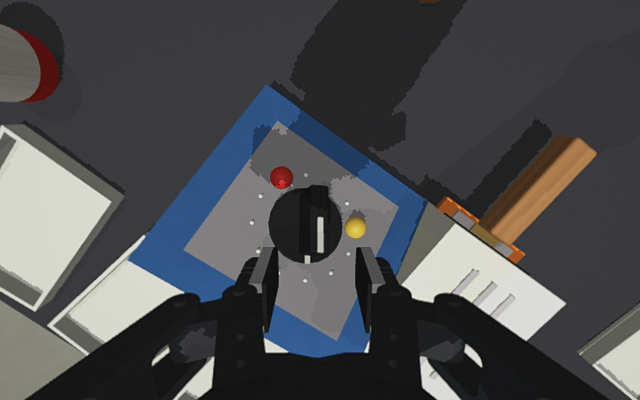

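The wrist view shows the white line from (320,217) to (320,252), as predicted for +30°. The bar is parallel to the pads. I'll descend around it.

Call:
move_arm(
  rows=[0,-0.1,3,0,0,-0.1,5,0,0,-0.1,6.8,0,0,-0.1,6.8,0],
)

```text
clock: 12.8
tcp_pos: [0.6349, -0.0127, 0.1186]
orientation: [1.155, -2.918, -0.002]
contact_force: [0.5, 0.3, 0.9]
grip_width: 0.0386
gripper_force: 0.0
```

Call:
move_arm(
  rows=[0,0,0,0,0,0,0,0,0,0,0,0,0,0,0,0],
  fingers=0.28,
)

```text
clock: 13.3
tcp_pos: [0.6362, -0.0128, 0.1207]
orientation: [-1.155, 2.921, -0.0]
contact_force: [-0.4, -0.2, -1.0]
grip_width: 0.0237
gripper_force: 0.0
```

Call:
move_arm(
  rows=[0,0,0,8,0,0,0,16,0,0,0,24,0,0,0,32,0,0,0,40,0,0,0,40],
)

```text
clock: 14.05
tcp_pos: [0.6359, -0.0122, 0.1203]
orientation: [-0.089, 3.14, -0.0]
contact_force: [-0.1, -0.7, 0.1]
grip_width: 0.0241
gripper_force: 0.0
```

Run:
```python
from h import *; from bench import r
o=r.get_obs(); go(o,[.6352,-.0118,.120],-17.2); print(o["joints"][6],o["contact_force"],o["moment"],o["gripper_force"])
```

```text
tcp [ 0.6359 -0.0122  0.1203] yang 93.2 -> t [0.06 0.05 0.03] twist 110.4 dist 0.088
1.6670322814133665 [-0.1129 -0.6689  0.0756] [ 0.023   0.0111 -0.011 ] 0.0
```

```bash
cat > knob.py <<'E'
from h import *; from bench import r
import sys
th=np.radians(8.1);X=np.array([np.cos(th),np.sin(th),0]);Y=np.array([-X[1],X[0],0]);Z=np.array([0,0,1.])
n=-.574*X+.819*Z;u=.819*X+.574*Z;c=np.array([.651,-.0095,.079])+.035*n
def look(cam):
    p=r.camera_params(cam); im=r.grab_frame(cam); im=im.astype(int)
    m=(im.min(2)>130)&(im.max(2)-im.min(2)<40)
    yx=np.argwhere(m); o,d=rays(p,yx[:,::-1]); t=((c-o)@n)/(d@n); P=o+d*t[:,None]-c
    a,b=P@u,P@Y; k=np.hypot(a,b)<.024
    if k.sum()<4: print(cam,"no line",k.sum()); return
    A=np.c_[a[k],b[k]]; print(cam,k.sum(),"mean mm",A.mean(0)*1000,"theta",np.degrees(np.arctan2(A[:,1].mean(),A[:,0].mean())), "far",np.hypot(*A.T).max())
for cam in("wrist","top","side"): look(cam)
o=r.get_obs(); go(o,[.6352,-.0118,.120],-17.2); print(o["clock"],o["contact_force"],o["moment"])
E
python3 knob.py
```

```text
wrist 108 mean mm [18.899   1.9971] theta 6.032063575208873 far 0.02391234492014226
top 138 mean mm [-0.2047 -2.0381] theta -95.73483472645097 far 0.023898129334010414
side no line 2
tcp [ 0.6364 -0.013   0.1205] yang 93.3 -> t [0.11 0.13 0.05] twist 110.5 dist 0.175
14.2 [ 0.0601  0.7784 -0.3267] [ 0.0045 -0.0052  0.0338]
```

Call:
move_arm(
  rows=[0,0,0,8,0,0,0,16,0,0,0,24,0,0,0,32,0,0,0,40,0,0,0,48,0,0,0,56,0,0,0,64,0,0,0,72,0,0,0,72],
)

```text
clock: 15.45
tcp_pos: [0.6362, -0.0125, 0.1203]
orientation: [1.772, 2.594, -0.0]
contact_force: [-0.4, 0.2, 0.2]
grip_width: 0.0242
gripper_force: 0.2
```

```bash
python3 knob.py
```

```text
wrist 146 mean mm [ 10.4893 -14.9814] theta -55.001979077006915 far 0.023989537070801543
top 61 mean mm [ 4.4513 11.3083] theta 68.51370168886547 far 0.023600521662508853
side no line 0
tcp [ 0.6363 -0.0131  0.1204] yang 21.3 -> t [ 0.16 -0.06  0.04] twist 38.5 dist 0.175
15.6 [ 0.5296  0.6812 -0.5222] [ 0.3687 -0.0556  0.0461]
```

Call:
move_arm(
  rows=[0,0,0,8,0,0,0,16,0,0,0,24,0,0,0,32,0,0,0,40,0,0,0,40,0,0,0,40],
)

```text
clock: 16.48
tcp_pos: [0.6366, -0.0133, 0.1229]
orientation: [-2.553, -1.829, -0.003]
contact_force: [-7.7, 3.3, 20.9]
grip_width: 0.024
gripper_force: 10.2
```

```bash
python3 knob.py
```

```text
wrist 116 mean mm [  1.648  -15.6184] theta -83.97651899726178 far 0.022616214713944698
top 6 mean mm [12.3507 17.2629] theta 54.41814060597736 far 0.023548913337885825
side no line 1
tcp [ 0.6366 -0.0132  0.1229] yang -18.8 -> t [ 0.09 -0.18  0.29] twist -1.6 dist 0.356
16.625 [-6.6458  2.6625 19.6397] [0.8289 1.6745 0.0176]
```

Call:
move_arm(
  rows=[0,-0.4,-0.2,0,0,-0.4,-0.2,0,0,-0.4,-0.2,6,0,-0.4,-0.2,12,0,-0.4,-0.2,12],
  fingers=0.3,
)

```text
clock: 17.25
tcp_pos: [0.6339, -0.0118, 0.1231]
orientation: [2.729, 1.551, 0.004]
contact_force: [2.1, -0.2, 7.1]
grip_width: 0.0255
gripper_force: 9.9
```

```bash
python3 knob.py
```

```text
wrist 125 mean mm [ -0.583  -14.4754] theta -92.30621737108676 far 0.022861236279420622
top no line 1
side 4 mean mm [12.4637  8.38  ] theta 33.91505599854031 far 0.0234207261874248
tcp [ 0.6339 -0.0118  0.1232] yang -30.7 -> t [0.07 0.11 0.32] twist -13.5 dist 0.340
17.4 [ 2.4569 -0.6295  5.6759] [ 0.0065 -0.5598  0.3729]
```

Call:
move_arm(
  rows=[0,0,0,5,0,0,0,10,0,0,0,15,0,0,0,15],
)

```text
clock: 17.9
tcp_pos: [0.6329, -0.0127, 0.1245]
orientation: [2.911, 1.18, 0.002]
contact_force: [-5.9, -0.6, 21.0]
grip_width: 0.0257
gripper_force: 11.4
```

```bash
python3 knob.py
```

```text
wrist 107 mean mm [ -4.2734 -13.5223] theta -107.53794429412416 far 0.022697632868966828
top no line 0
side no line 1
tcp [ 0.6329 -0.0127  0.1246] yang -45.8 -> t [0.23 0.1  0.46] twist -28.6 dist 0.519
18.05 [-5.4195 -0.0417 19.2189] [0.2563 1.1966 0.1386]
```

Call:
move_arm(
  rows=[0,0,-0.2,4,0,0,-0.2,7,0,0,-0.2,7],
)

```text
clock: 18.42
tcp_pos: [0.6321, -0.0129, 0.1256]
orientation: [2.978, 1.0, -0.001]
contact_force: [-4.7, -0.8, 15.3]
grip_width: 0.0255
gripper_force: 9.1
```

```bash
python3 knob.py
```

```text
wrist 99 mean mm [ -4.748  -14.8065] theta -107.77945373127267 far 0.023653374397125285
top no line 0
side no line 0
tcp [ 0.632  -0.0129  0.1256] yang -52.8 -> t [0.32 0.11 0.56] twist -35.6 dist 0.652
18.575 [-4.6818 -1.8085 13.782 ] [0.0231 1.088  0.0881]
```

Call:
move_arm(
  rows=[0,0,-0.5,0,0,0,-1.5,0,0,0,-4,0,0,0,-7,0,0,0,-7,0,0,0,-7,0],
)

```text
clock: 19.32
tcp_pos: [0.6318, -0.0111, 0.1937]
orientation: [-2.977, -1.002, 0.001]
contact_force: [-0.2, 0.1, -0.3]
grip_width: 0.0258
gripper_force: 0.0
```

```bash
python3 knob.py
```

```text
wrist 105 mean mm [-3.2448 -8.5492] theta -110.78411977562808 far 0.022137551017798213
top 7 mean mm [-2.5989 -7.8403] theta -108.33945671262805 far 0.015666639122956155
side 11 mean mm [-0.811   2.5268] theta 107.79372789635788 far 0.02395677303789635
tcp [ 0.6316 -0.0112  0.1933] yang -52.8 -> t [0.26 0.27 7.33] twist -35.6 dist 7.337
19.475 [0.6218 0.1243 0.0742] [-0.0139 -0.0531 -0.0319]
```

Run:
```python
from h import *; from bench import r
go(r.get_obs(),[.5,-.2,.28])
```

```text
tcp [ 0.6316 -0.0112  0.1933] yang -52.8 -> t [-21.91   7.08  -8.65] twist 0.0 dist 24.592
```

Call:
move_arm(
  rows=[0,0,-6,0,-21.9,7.1,-8.7,0,-21.9,7.1,-8.7,0,-21.9,7.1,-8.7,0,-21.9,7.1,-8.7,0,-21.9,7.1,-8.7,0,-21.9,7.1,-8.7,0],
)

```text
clock: 20.35
tcp_pos: [0.5008, -0.1997, 0.2809]
orientation: [-2.977, -1.002, 0.0]
contact_force: [0.3, 0.3, 0.2]
grip_width: 0.0258
gripper_force: 0.0
```

```bash
cat > fin.py <<'E'
from h import *; from bench import r
def line(cam):
    p=r.camera_params(cam); im=r.grab_frame(cam); hsv=cv2.cvtColor(im,cv2.COLOR_BGR2HSV); h,s,v=[a.astype(int) for a in cv2.split(hsv)]
    th=np.radians(8.1);X=np.array([np.cos(th),np.sin(th),0]);Y=np.array([-X[1],X[0],0]);Z=np.array([0,0,1.])
    n=-.574*X+.819*Z;u=.819*X+.574*Z;pc=np.array([.651,-.0095,.079])
    def pl(px,hh):
        c=pc+hh*n; o,d=rays(p,px); t=((c-o)@n)/(d@n); P=o+d*t[:,None]-c; return np.c_[P@u,P@Y]*1000
    g=im.min(2).astype(float); H,W=g.shape; px=np.indices((H,W))[::-1].reshape(2,-1).T
    A=pl(px,.035); k=(np.hypot(*A.T)<25)&(v.ravel()-0>0)&(s.ravel()<70); A=A[k]; w=np.clip(g.ravel()[k]-60,0,None)
    for nm,m in(("red",((h<6)|(h>174))&(s>140)&(v>90)),("yel",(h>=20)&(h<35)&(s>140)&(v>110))):
        q=pl(px[m.ravel()],.004); q=q[np.hypot(*q.T)<60]; print(cam,nm,len(q),q.mean(0) if len(q) else None, np.degrees(np.arctan2(*q.mean(0)[::-1])) if len(q) else "")
    c=np.average(A,axis=0,weights=w); C=np.cov(A.T,aweights=w); e,V=np.linalg.eigh(C); d=V[:,1]*np.sign(V[:,1]@c); print(cam,"line c",c,"dir",np.degrees(np.arctan2(d[1],d[0])),"sig",np.sqrt(e),(w>0).sum())
for c in("top","side"): line(c)
E
python3 fin.py
```

```text
top red 18 [-20.4521 -36.2448] -119.4350244619277
top yel 19 [-20.4237  36.4686] 119.25043969730412
top line c [-7.2823 -9.9005] dir -63.32184473970737 sig [6.8961 8.559 ] 47
side red 0 None 
side yel 16 [-20.9237  39.3411] 118.00649480815126
side line c [ 2.5687 12.7335] dir 161.0012892341215 sig [ 4.6343 18.9559] 19
```

```bash
sed -i 's/<25)/<20)/; s/-60,0/-90,0/' fin.py; sed -i 's/("top","side")/("top",)/' fin.py; python3 fin.py
python3 - <<'E'
from h import *; from bench import r
p=r.camera_params("top"); im=r.grab_frame("top"); h,s,v=[a.astype(int) for a in cv2.split(cv2.cvtColor(im,cv2.COLOR_BGR2HSV))]
x,y=proj(p,[.631,-.017,.108])[0].round().astype(int); print(x,y); print(im.min(2)[y-10:y+11,x-10:x+11])
b0=cv2.imread("pics/top0.png"); h0,s0,v0=[a.astype(int) for a in cv2.split(cv2.cvtColor(b0,cv2.COLOR_BGR2HSV))]
for nm,(H,S,V) in(("before",(h0,s0,v0)),("now",(h,s,v))):
  for lab,m in(("white",(S<45)&(V>170)),("red",((H<6)|(H>174))&(S>150)&(V>90)),("orange",(H>=8)&(H<22)&(S>140)&(V>90))):
    print(nm,lab,[(a,c.round(1).tolist()) for _,a,c in blobs(m,60) if 190<c[0]<420 and 70<c[1]<260])
E
```

```text
top red 18 [-20.4521 -36.2448] -119.4350244619277
top yel 20 [-20.0636  36.1555] 119.02696570919709
top line c [ -4.2132 -10.4643] dir -113.67326353314245 sig [2.089  5.5793] 16
329 151
[[138 125 105  87  65  50  43  35  44  39  44  57  86 109 128 133 139 148
  141 138 140]
 [129 109  83  53  31  23  20  25  25  21  22  34  48  78 107 129 138 139
  143 135 136]
 [108  79  48  27  24  22  22  25  24  25  20  25  31  51  81 109 129 134
  135 133 139]
 [ 86  51  27  24  26  19  16  22  27  26  20  17  23  31  54  83 121 135
  137 136 135]
 [ 63  29  19  22  17  23  22  26  26  18  26  24  22  23  34  71 112 124
  143 145 147]
 [ 52  24  17  21  15  20  16  22  18  21  22  24  20  16  32  62 101 128
  148 156 153]
 [ 45  22  16  21  23  21  19  17  20  21  16  19  22  21  24  55  95 125
  142 145 147]
 [ 41  16  17  21  23  26  26  16  19  17  20  15  19  21  28  47  97 123
  137 134 138]
 [ 38  24  26  23  18  18  23  25  29  32  30  28  26  19  27  52  95 120
  135 129 128]
 [ 43  25  11  20  22  25  25  38  68  83  87  71  53  41  41  62  95 101
  103 108 112]
 [ 52  26  23  17  20  2
[... 1126 characters left out ...]
135.7]), (np.int32(1512), [282.1, 152.4]), (np.int32(1427), [205.7, 197.2]), (np.int32(503), [402.4, 190.3]), (np.int32(255), [357.5, 230.5])]
before red [(np.int32(290), [406.8, 123.3])]
before orange [(np.int32(160), [285.6, 178.4]), (np.int32(229), [393.7, 215.2]), (np.int32(109), [344.4, 217.0])]
now white [(np.int32(1251), [258.0, 94.8]), (np.int32(1252), [340.2, 96.3]), (np.int32(1253), [299.1, 98.2]), (np.int32(1262), [378.6, 99.8]), (np.int32(2680), [395.5, 172.1]), (np.int32(198), [203.6, 135.7]), (np.int32(1510), [282.1, 152.4]), (np.int32(1416), [205.8, 197.2]), (np.int32(1319), [322.2, 250.2])]
now red [(np.int32(163), [405.1, 120.3])]
now orange [(np.int32(319), [286.9, 188.8])]
```

Run:
```python
from h import *; from bench import r
th=np.radians(8.1);X=np.array([np.cos(th),np.sin(th),0]);Y=np.array([-X[1],X[0],0]);m0=np.array([.5605,.1291,0])
for n in("top","side"):
    p=r.camera_params(n); im=r.grab_frame(n); h,s,v=[a.astype(int) for a in cv2.split(cv2.cvtColor(im,cv2.COLOR_BGR2HSV))]
    m=(h>=5)&(h<22)&(s>110)&(v>70); yx=np.argwhere(m)[:,::-1]
    for z in(.06,.047,.034):
        P=plane(p,yx,z)-m0; a,b=P@X*1000,P@Y*1000; k=(abs(b)<20)&(a>-150)&(a<-20); print(n,z,"tail x %.1f"%np.percentile(a[k],1),"y at tail %.1f"%b[k&(a<-70)].mean(),"y near %.1f"%b[k&(a>-50)].mean())
```

```text
top 0.06 tail x -112.6 y at tail -0.3 y near -0.0
top 0.047 tail x -110.3 y at tail -0.3 y near 0.1
top 0.034 tail x -108.0 y at tail 0.1 y near 0.4
side 0.06 tail x -119.9 y at tail -3.8 y near -1.7
side 0.047 tail x -112.3 y at tail 2.1 y near 1.6
side 0.034 tail x -105.0 y at tail 7.7 y near 7.5
```

```bash
python3 -c "
from bench import r
print(r.hand_in())"
```

```text
the job is handed in; nothing more can be done
None
```

The job is handed in: the middle scraper's blade is fully in the slot, the knob's pointer is at the red marker (measured within about 6°, clicks are 30°), and the bystanders were not touched; no verdict came back.

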